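# Load a vial carrier into a spring magazine

### The arm

A 6-joint arm with a two-finger parallel gripper is mounted at the origin on the work surface. World frame = base frame: x ahead of the robot, y to its left, z up, the work surface at z = 0. Lengths are in m, angles in degrees, forces in N, time in s.
With the tool pointing down it reaches from about 0.4 to 0.825 m from the base axis. Payload 7 kg.
Tool frame: the origin (TCP) lies midway between the tips of the shut fingers; the grasp point (between the pads) lies 19 mm behind it; z points along the fingers, y is the direction in which the jaws open and shut (so a half turn about z gives the same grasp; the last joint's range is limited). The gripper opens to 88 mm and grips with 3 to 60 N. Pads are 19 mm wide; open, the fingers measure 130 mm over their backs; the gripper's body (78 mm by 193 mm) begins 47 mm behind the grasp point.
Start: joints at [88.299, 20.546, 0.682, 0, -70.136, -16.507], TCP at [0.211, 0.641, 0.227] pointing down, gripper open.
Joint ranges: [-176.03, 176.03], [-82.01, 121.73], [-58.28, 71.71], [-173.87, 95.51], [-174.79, -0.11], [-173.66, 173.66]. Speed limits (degrees/s): [136.94, 136.94, 172.46, 180, 180, 180].

### API

Orientations are given as a 3x3 rotation matrix whose columns are the frame's x, y, z axes.
In Python, from rig import robot gives the robot as it stands. Calls block until the motion is done:
- robot.goto(position, orientation): joint-space move of the TCP to a pose.
- robot.servo_line(position, ori=None, speed=0.15): straight line of the TCP; ori=None keeps the orientation; speed is the mean speed in m/s.
- robot.movej(angles): joint-space move.
- robot.move_gripper(opening): opening from 0.0 (shut) to 1.0 (fully open); the grip force is fixed at half the most; returns when the fingers have stopped.
- robot.dwell(seconds).
- robot.ik(position, orientation): joint angles nearest the present ones, or None.
- robot.grab_frame(name): name is "side" or "top" or "wrist"; returns (picture, depth): 384x512x3 uint8, red, green, blue; 384x512 float32, m along the optical axis (not along the pixel's ray), 0 where there is no reading.
- robot.camera_info(name): a dict with "vfov" (degrees; the focal length in pixels is half the picture's height over the tangent of half this angle, whatever the lens; pixels are square), "cx", "cy" (the principal point, pixels), "view" (4x4, takes a point from world to camera coordinates); the wrist camera has in their place "T_tool_cam" (4x4, takes a point from camera to tool coordinates, whose origin is the TCP and whose axes are the flange's). Camera axes: x right, y down, z forward; pixel columns grow to the right and rows downward; lengths in m; the calibration is good to about 2 mm. A picture is of the moment at which its call begins: read the wrist's pose just before it. camera_info takes no time and is no camera call.
A pose or a line that the arm cannot do raises robot.Unreachable and nothing moves.
- robot.job_done(): hands the job in, once; it reports no verdict.
Readings, each from a call of its own:
- robot.read_t(): time.
- robot.read_qpos(): joint angles.
- robot.read_qvel(): joint speeds.
- robot.read_effort(): joint torques, N m.
- robot.read_position(): TCP position.
- robot.read_tcp_rot(): TCP orientation.
- robot.read_force(): force on the tool from outside, world axes, zero at the start.
- robot.read_ft_torque(): the same for the moment, N m.
- robot.read_grip_width(): opening from 0.0 (shut) to 1.0 (fully open).
Only numpy, scipy, OpenCV 4.12 (cv2) and the standard library are available. Lean on these libraries where they do the work, as an engineer would, in place of code of your own. Each camera call takes 0.05 s, during which the arm holds its last target.

### The job

Pull the vial carrier with the two studs out of its lane by its protruding end, set it flat on the open bench, let go, and take it again by its middle. Set it on the carrier in the stack magazine and press it fully down against the spring until both catches snap over it, then swing the keeper arm fully shut across the top. Leave the plain block in its lane and do not disturb the other things.

Things in the scene. Friction and masses are not known exactly. Their poses are not given: they have to be found in the camera images.
- carrier: Grey carrier to load: block 120x48x30 mm (x,y,z), on top two round studs (dia 16, 10 tall, tapered) at x=-35,+35 and six flush dark wells, two sockets (19 wide, 12 deep) below the studs; 0.11-0.2 kg. Origin: centre of underside; same end for end. Starts flat on the bench, studs up, in a dock lane (either), x along it, -x end sticking out 39-51 mm towards the robot. Top may be pressed anywhere.
- blank: A plain grey block of the same 120 x 48 x 30 mm but without studs or wells, lying in the other lane of the dock in the same way. Not wanted: leave it there. Origin: centre of the underside.
- loaded_carrier: A second, identical carrier, 0.15 kg, already in the magazine, on the follower and held down by the two catches; its studs stand up between them. Origin: centre of its underside, 75 mm above the bench at the start; it ends 30 mm lower.
- magazine: Fixed stack magazine, open at the top. Origin: on the bench under the stack's centre; x along the carriers. Four corner posts, 117 mm high (top 9 mm flared), 5 mm thick, inside 123x51 mm. Long (y) sides are open at x=-33..+33 mm for fingers that hold a carrier by its middle; fingers near its ends would hit the posts. Base plate 10 mm thick, 72 mm wide, x=-115..+90. Catch outside each end.
- magazine_mouth (a point): Point on the magazine's axis 105 mm above the bench, at the level of the undersides of the catches: the top face of a caught carrier (its studs stand above it). Axes as magazine.
- follower (a joint): White spring plate under the stack, slides down. Value in m: 0 with one carrier (as at the start), 0.030 with two caught carriers, at most 0.040. The spring pushes up with about 5 N at 0, 10 N at 0.030.
- catch_near (a joint): Spring catch at the magazine's -x end: nose 20 mm wide, flat underside 105 mm and sloping top up to 119 mm above the bench, reaching 3.5 mm over a carrier's end. Value in m: 0 = sprung in, to 0.008 = pushed out. A new carrier first rests on the two slopes, underside at about 111 mm; press its top face to 2-4 mm below 105 mm (10-20 N): the catches snap over it, the spring lifts it against them.
- catch_far (a joint): The same catch at the +x end of the magazine.
- keeper (a joint): Steel keeper arm turning level about an upright pivot at x=-95, y=0 mm of the magazine; 118 to 131 mm above the bench. Value in rad: 0 = shut, along the magazine's +x over the mouth, at a stop; growing = clockwise from above, to its -y side, up to 2.0. Starts open at 1.2-1.8, stays where it is left (light friction). Shuts only over a carrier that is fully down.
- keeper_knob (a point): Top centre of the upright round black knob (diameter 16 mm, 36 mm tall) on the arm, 100 mm from the pivot; the top is 167 mm above the bench. Pinch it from above and carry it round the pivot, or push it.
- dock: Fixed white storage dock with two roofed lanes side by side (54 mm wide, centres at y = -56 and +56 mm of the dock), running along its x and open towards -x (the robot). No floor: the carriers lie on the bench. Roof 44 to 49 mm above the bench; 110 mm deep in x, 182 mm wide. Origin: on the bench at its centre.
- dock_front (a point): Middle of the dock's open front edge on the bench, 55 mm in front of dock; axes as the dock. A carrier is clear of the dock when all of it lies on the -x side of this.
- bottle: Bystander: amber bottle, diameter 64, height 130 mm. Origin: centre of its base.
- beaker: Bystander: open glass beaker, diameter 68, height 80 mm. Origin: centre of its base.
- jar: Bystander: low glass jar with white cap, diameter 60, height 70 mm. Origin: centre of its base.
Mind the look-alikes: they are no part of the job. What is shaped like the loaded_carrier but yellow is not meant.

How it is judged (in metres and radians):
On the way, in this order (a step that is already met when the one before it is completed fails the run):
1. the studded carrier lies flat on the bench, clear of the dock, let go ((x of carrier in the frame of dock_front below -0.06 m or y of carrier in the frame of dock_front below -0.13 m or y of carrier in the frame of dock_front above 0.13 m) and height (world z) of carrier below 0.004 m and angle between carrier's own z axis and vertical below 0.05 rad and contact force between the fingers and carrier below 0.1 N), for 0.1 s.
2. the carrier is pressed down under both catches, studs of the lower one fully engaged (horizontal distance between carrier and magazine_mouth below 0.005 m and z of carrier in the frame of magazine_mouth below -0.0275 m and value of joint follower above 0.027 m and value of joint each of catch_near, catch_far below 0.0015 m), for 0.2 s.
3. the keeper arm is swung fully across (value of joint keeper below 0.12 rad), for 0.1 s.
At the end, for the whole second after the job is handed in: Studded carrier in the magazine, within 5 mm of its axis and level, under both sprung-in catches (within 1.5 mm), top within 2.5 mm above to 4 mm below their undersides, 32.5 mm or less above the lower carrier, follower 27 mm down or more, keeper within 0.12 rad of shut, at rest (all of step 2 and z of carrier in the frame of magazine_mouth above -0.034 m and z of carrier in the frame of loaded_carrier below 0.0325 m and angle between carrier's own z axis and vertical below 0.05 rad and angle between the x axis of carrier and the x axis of magazine, either way round below 0.08 rad and value of joint keeper below 0.12 rad and linear speed of carrier below 0.02 m/s); the robot touches nothing.
It fails at once if the plain block is moved in its lane by more than 20 mm (distance of blank from where it was at the start of the episode above 0.02 m).
It fails at once if a bystander is moved by more than 20 mm (distance of any of bottle, beaker, jar from where it was at the start of the episode above 0.02 m).
It also fails if it takes over 56 s, if anything falls off the work surface, if the arm or the gripper's body presses on something with over 40 N, if the wrist force passes 120 N, or if a joint passes its speed limit or range.

## Working session

There is one attempt and no reset: what is moved stays moved. The work goes in short steps, each a Python script; the robot and the scene stay as the last script left them, time stands still between calls to the robot, and variables do not carry over. Pictures are saved under pics/ and viewed, and the job is handed in when it is done.

```bash
ls; mkdir -p pics; cat > h.py <<'E'
import numpy as np, cv2
from rig import robot
def K(n):
    i=robot.camera_info(n); f=192/np.tan(np.radians(i['vfov'])/2); return f,i['cx'],i['cy'],i
def grab(n,save=None):
    if n=='wrist':
        p=np.array(robot.read_position()); R=np.array(robot.read_tcp_rot())
    im,d=robot.grab_frame(n)
    f,cx,cy,i=K(n)
    if n=='wrist':
        T=np.eye(4);T[:3,:3]=R;T[:3,3]=p; M=T@np.array(i['T_tool_cam'])
    else: M=np.linalg.inv(np.array(i['view']))
    if save:
        cv2.imwrite('pics/'+save+'.png',im[:,:,::-1]); np.savez('pics/'+save+'.npz',im=im,d=d,M=M,k=[f,cx,cy])
    return im,d,M,(f,cx,cy)
def cloud(d,M,k):
    f,cx,cy=k; v,u=np.mgrid[:d.shape[0],:d.shape[1]]
    P=np.stack([(u-cx)/f*d,(v-cy)/f*d,d],-1)
    W=P@M[:3,:3].T+M[:3,3]; W[d<=0]=np.nan
    return W
def load(s):
    z=np.load('pics/'+s+'.npz'); return z['im'],z['d'],z['M'],tuple(z['k'])
E
python3 - <<'E'
from h import *
for n in ['side','top','wrist']:
    print(n,robot.camera_info(n)); im,d,M,k=grab(n,n+'0')
print(robot.read_t(), robot.read_position(), robot.read_tcp_rot())
E
```

```text
pics
side {'vfov': 43.59560893088731, 'cx': 249.28486921392116, 'cy': 192.1767515764168, 'view': array([[ 0.80252648, -0.59652092, -0.01067897, -0.44739099],
       [-0.33555845, -0.43649747, -0.83478769,  0.29571572],
       [ 0.49330698,  0.67352264, -0.55046841,  1.26716042],
       [ 0.        ,  0.        ,  0.        ,  1.        ]])}
top {'vfov': 46.94886283451812, 'cx': 255.29997117071687, 'cy': 182.92903843396041, 'view': array([[-0.01541784, -0.99986086,  0.00636847,  0.00342199],
       [-0.99562164,  0.01476457, -0.09230145,  0.57575781],
       [ 0.09219457, -0.00776368, -0.99571074,  1.62970165],
       [ 0.        ,  0.        ,  0.        ,  1.        ]])}
wrist {'vfov': 68.37192687503507, 'cx': 252.00979072127538, 'cy': 189.83999937950827, 'T_tool_cam': array([[ 4.97367459e-04, -9.70073535e-01, -2.42810809e-01,
         6.53582593e-02],
       [ 9.99999411e-01,  7.16706072e-04, -8.14998425e-04,
        -6.64916637e-04],
       [ 9.64632385e-04, -2.42810260e-01,  9.70073320e-01,
        -1.58148679e-01],
       [ 0.00000000e+00,  0.00000000e+00,  0.00000000e+00,
         1.00000000e+00]])}
0.15 [0.21082324 0.64084559 0.22582617] [[ 9.49901366e-01 -3.12549696e-01 -2.86838941e-04]
 [-3.12549807e-01 -9.49900576e-01 -1.23017453e-03]
 [ 1.12022200e-04  1.25819592e-03 -9.99999202e-01]]
```

View pics/top0.png

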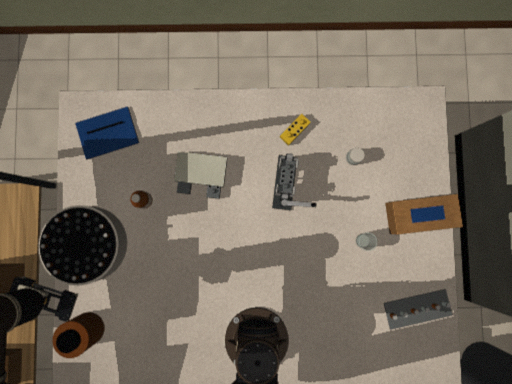

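View pics/side0.png

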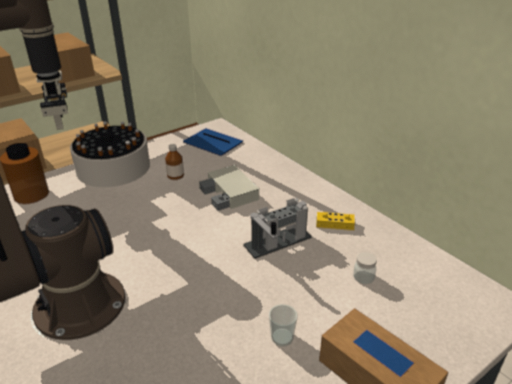

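View pics/wrist0.png

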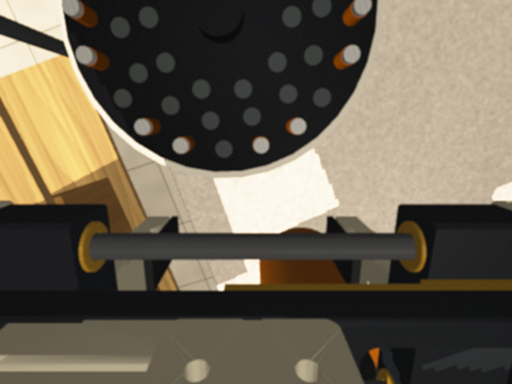

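```bash
python3 - <<'E'
from h import *
im,d,M,k=load('top0'); W=cloud(d,M,k)
c=im[110:225,160:340]; cv2.imwrite('pics/c1.png',cv2.resize(c,None,fx=4.4,fy=4.4,interpolation=3)[:,:,::-1])
im,d2,M,k=load('side0')
c=im[160:260,190:370]; cv2.imwrite('pics/c2.png',cv2.resize(c,None,fx=4.4,fy=4.4,interpolation=3)[:,:,::-1])
for n,(u,v) in dict(L=(184,187),R=(213,190),roof=(205,168),knob=(313,205),mag=(286,182),stud=(286,170),bott=(140,200),bk=(366,241),jar=(356,157)).items(): print(n,W[v,u].round(3))
E
```

```text
L [0.565 0.262 0.025]
R [0.551 0.152 0.037]
roof [0.632 0.18  0.049]
knob [ 0.484 -0.2    0.169]
mag [ 0.57  -0.114  0.107]
stud [ 0.613 -0.115  0.107]
bott [0.513 0.404 0.111]
bk [ 0.353 -0.418  0.004]
jar [ 0.661 -0.375  0.074]
```

View pics/c1.png

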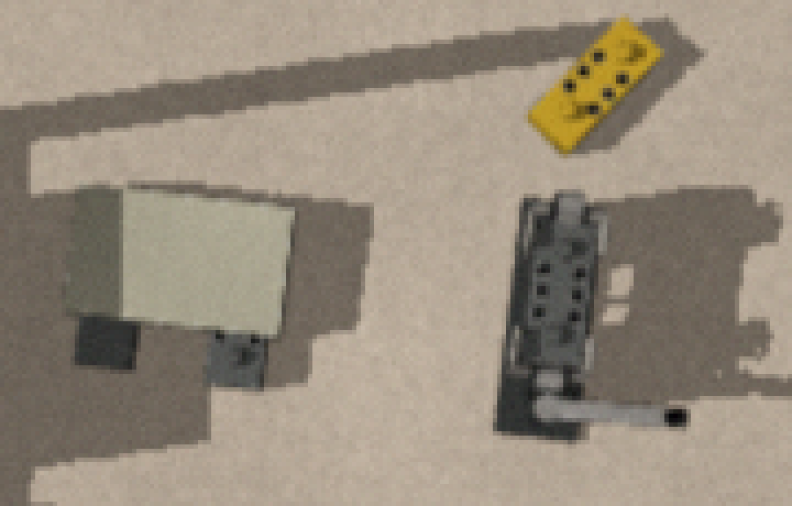

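View pics/c2.png

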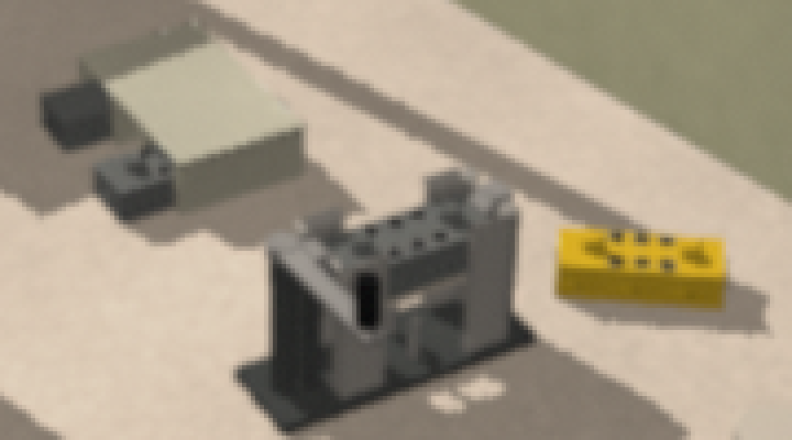

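Candidates in the top view: the right-lane block at (213,190) has a stud and wells, the left-lane block at (184,187) is plain, the one in the magazine at (286,182) is already loaded, and the yellow one at (295,129) is a decoy. The target is the right-lane block. I'll confirm that with a close wrist view and look at the magazine too.

```bash
python3 - <<'E'
from h import *
im,d,M,k=load('top0'); W=cloud(d,M,k)
def rect(m):
    P=W[m][:,:2].astype(np.float32); r=cv2.minAreaRect(P*1000); return r
reg=np.zeros(d.shape,bool); reg[145:205,170:235]=1
print('roof',rect(reg&(abs(W[...,2]-.049)<.006)&(W[...,0]>0.585)))
reg=np.zeros(d.shape,bool); reg[145:215,268:305]=1
print('magtop',rect(reg&(W[...,2]>.09)&(W[...,2]<.117)&(W[...,0]>.52)))
Rx=np.array([[1,0,0],[0,-1,0],[0,0,-1.]])
print(robot.ik([.46,.15,.25],Rx),robot.ik([.49,-.115,.30],Rx))
robot.goto([.45,.16,.24],Rx); grab('wrist','w_dock'); print(robot.read_t())
robot.goto([.48,-.115,.30],Rx); grab('wrist','w_mag'); print(robot.read_t())
E
```

```text
roof ((632.8925170898438, 198.41757202148438), (184.3452606201172, 109.83169555664062), 82.92960357666016)
magtop ((597.839111328125, -118.43838500976562), (64.36648559570312, 158.6367950439453), 81.92697143554688)
[ 41.4146008    1.31128032 -20.49342198   0.         -68.1952977
  48.5853992 ] [  9.19231016   1.72412739 -13.54449552   0.         -74.73137709
  80.80768984]
2.1417
3.2833
```

View pics/w_dock.png

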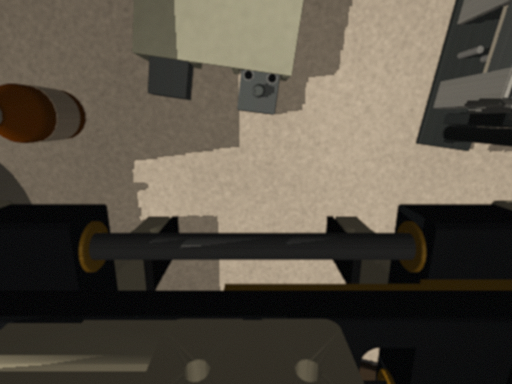

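View pics/w_mag.png

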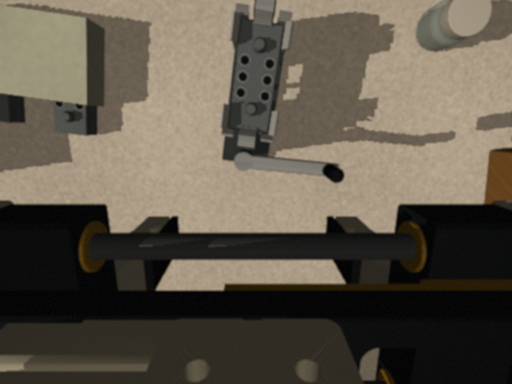

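The wrist view confirms it: the right block shows a stud at (261,90) and wells at (248,77) and (271,78), and the left one at (170,78) is plain. Next I'll get the metric poses.

```bash
python3 - <<'E'
from h import *
def rr(P): 
    (c,s,a)=cv2.minAreaRect((P[:,:2]*1000).astype(np.float32)); return np.round(c,1),np.round(s,1),round(a,2)
im,d,M,k=load('w_dock'); W=cloud(d,M,k)
print('bench z',np.nanmedian(W[150:190,300:400,2]))
# front edge & roof
m=(abs(W[...,2]-.049)<.004); m[:, :120]=0; m[:,330:]=0; m[80:]=0
print('roof',rr(W[m]), W[m].min(0),W[m].max(0))
m=(abs(W[...,2]-.030)<.005); m[:60]=0;m[125:]=0;m[:,:230]=0;m[:,290:]=0
print('carr',m.sum(),rr(W[m]),np.percentile(W[m],[1,50,99],axis=0).round(4).tolist())
m=(abs(W[...,2]-.030)<.005); m[:50]=0;m[125:]=0;m[:,:135]=0;m[:,205:]=0
print('blank',rr(W[m]))
im,d,M,k=load('w_mag'); W=cloud(d,M,k)
reg=np.zeros(d.shape,bool); reg[0:160,215:300]=1
m=reg&(abs(W[...,2]-.105)<.003); print('ltop',m.sum(),rr(W[m]),np.median(W[m],0))
m=reg&(abs(W[...,2]-.115)<.004); print('posts',m.sum(),rr(W[m]))
m=(W[...,2]>.15)&(W[...,2]<.175); m[200:]=0; print('knob',m.sum(),W[m].mean(0),np.percentile(W[m],[2,98],axis=0))
c=im[0:200,200:360]; cv2.imwrite('pics/c3.png',cv2.resize(c,None,fx=3,fy=3,interpolation=3)[:,:,::-1])
for u,v in [(261,44),(251,109),(262,10),(246,142),(241,159),(334,173)]: print(u,v,W[v,u].round(4))
E
```

```text
bench z -0.000330637593668498
roof (array([615.3, 201.7]), array([184.2,  77.3]), 82.55) [0.56531103 0.10585905 0.04503884] [0.64236566 0.29703749 0.05205066]
carr 1456 (array([548.7, 154. ]), array([69.6, 47.5]), 82.43) [[0.5244, 0.1284, 0.0278], [0.5494, 0.154, 0.03], [0.5737, 0.179, 0.0323]]
blank (array([565.7, 264.3]), array([69. , 43.2]), 82.02)
ltop 4242 (array([ 590.4, -118.5]), array([ 60.2, 168.4]), 85.03) [ 0.59573523 -0.1168383   0.10505564]
posts 1685 (array([ 592. , -116.9]), array([ 67.3, 156.7]), 81.97)
knob 232 [ 0.4897738  -0.20129506  0.16425309] [[ 0.48233638 -0.20962999  0.15222335]
 [ 0.49629173 -0.19531394  0.16808261]]
261 44 [ 0.6261 -0.1233  0.1157]
251 109 [ 0.557  -0.1122  0.1143]
262 10 [ 0.6585 -0.124   0.1186]
246 142 [ 0.5192 -0.1063  0.1179]
241 159 [ 0.5007 -0.1007  0.1312]
334 173 [ 0.491  -0.1992  0.1667]
```

View pics/c3.png

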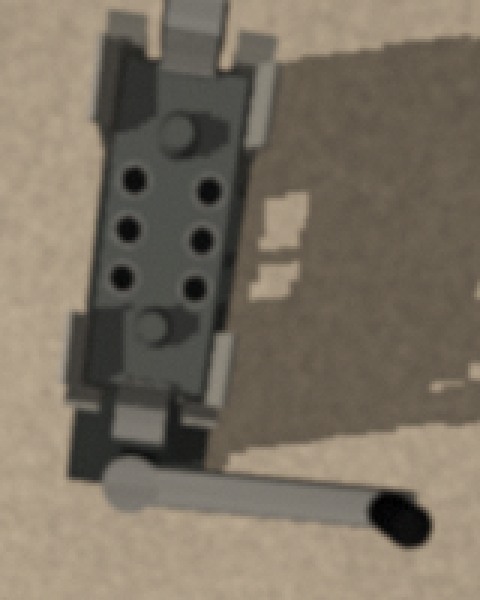

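```bash
cat >> h.py <<'E'
def Rz(deg):
    a=np.radians(deg); c,s=np.cos(a),np.sin(a)
    return np.array([[c,s,0],[s,-c,0],[0,0,-1.]])
E
python3 - <<'E'
from h import *
R=Rz(-7.45); u=R[:,0]
g=np.array([.545,.1545,.005])
robot.goto(g+[0,0,.10],R)
robot.servo_line(g,speed=.12)
print(robot.read_t(),robot.read_force(),robot.read_position())
robot.move_gripper(0.3)
print(robot.read_grip_width(),robot.read_force())
robot.servo_line(g-.10*u,speed=.1)
print(robot.read_t(),robot.read_force(),robot.read_position(),robot.read_grip_width())
grab('side','s1'); grab('top','t1')
im=load('t1')[0];c=im[130:225,160:330]; cv2.imwrite('pics/t1c.png',cv2.resize(c,None,fx=4,fy=4)[:,:,::-1])
E
```

```text
5.55 [ 0.11825939 -0.38044506  0.23170359] [0.54560895 0.15467328 0.00572655]
0.5469937023565831 [-0.19026666  0.09647911  1.8336931 ]
7.425 [-5.22792185  0.84698068  6.31394827] [0.4456744  0.16732117 0.00502747] 0.5484177493983544
```

View pics/s1.png

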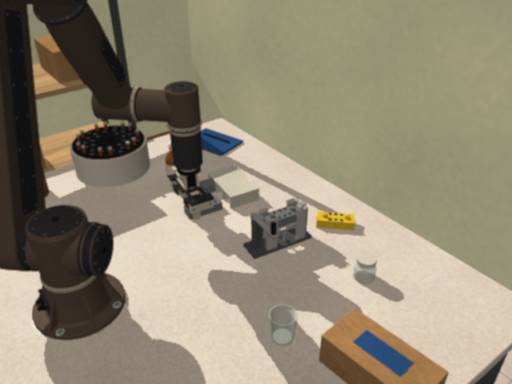

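View pics/t1c.png

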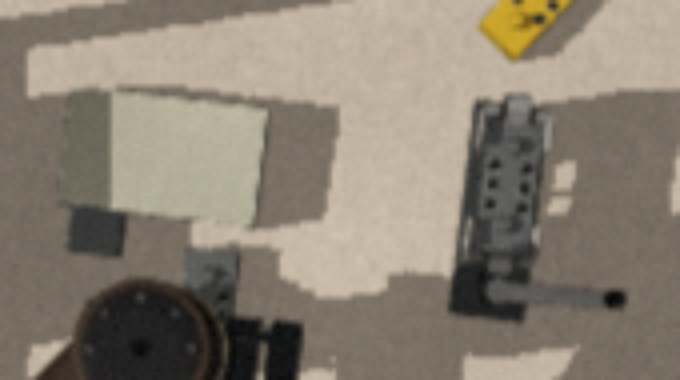

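```bash
python3 - <<'E'
from h import *
R=Rz(-7.45); u=R[:,0]
robot.move_gripper(1.0)
p=np.array(robot.read_position()); print(p, robot.read_force())
robot.servo_line(p+[0,0,.06],speed=.15)
robot.goto(p-.035*u+[0,0,.235],R)
grab('wrist','w_car'); print(robot.read_t(),robot.read_position())
E
```

```text
[0.44585265 0.16747886 0.00502826] [ 0.27626931 -0.42827121 -1.38381769]
9.7167 [0.41057139 0.17165866 0.23861103]
```

View pics/w_car.png

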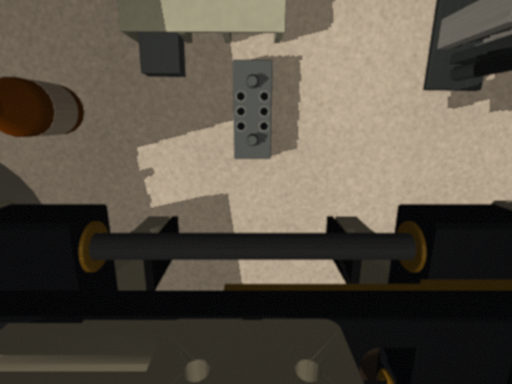

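```bash
cat >> h.py <<'E'
def meas(s,zt,reg):
    im,d,M,k=load(s); W=cloud(d,M,k)
    r=np.zeros(d.shape,bool); r[reg[0]:reg[1],reg[2]:reg[3]]=1
    m=r&(abs(W[...,2]-zt)<.004)
    m=cv2.morphologyEx(m.astype(np.uint8),cv2.MORPH_OPEN,np.ones((3,3)))>0
    st=r&(W[...,2]>zt+.0065)&(W[...,2]<zt+.0145)
    n,l,ss,c=cv2.connectedComponentsWithStats(st.astype(np.uint8))
    out=cv2.minAreaRect((W[m][:,:2]*1000).astype(np.float32))
    print('rect',out, 'z',np.median(W[m][:,2]))
    for i in range(1,n):
        if ss[i,4]>25: print('comp',c[i].round(1),ss[i,4],W[l==i].mean(0).round(4))
    # dark wells
    g=cv2.cvtColor(im,cv2.COLOR_RGB2GRAY)
    return W,g,m
def wells(s,zt,reg,thr=22):
    im,d,M,k=load(s); f,cx,cy=k; g=cv2.cvtColor(im,cv2.COLOR_RGB2GRAY)
    b=np.zeros(g.shape,np.uint8); b[reg[0]:reg[1],reg[2]:reg[3]]=(g<thr)[reg[0]:reg[1],reg[2]:reg[3]]
    n,l,ss,c=cv2.connectedComponentsWithStats(b)
    pts=[]
    for i in range(1,n):
        if 15<ss[i,4]<150:
            w=(50-g.astype(float))*(l==i); w=np.clip(w,0,None); v,u=np.mgrid[:g.shape[0],:g.shape[1]]
            uu,vv=(w*u).sum()/w.sum(),(w*v).sum()/w.sum()
            r=M[:3,:3]@np.array([(uu-cx)/f,(vv-cy)/f,1]); t=(zt-M[2,3])/r[2]; p=M[:3,3]+t*r
            pts.append(p[:2]); print('well',round(uu,1),round(vv,1),ss[i,4],p.round(4))
    return np.array(pts)
E
python3 - <<'E'
from h import *
meas('w_car',.030,(50,175,225,285))
P=wells('w_car',.030,(85,135,228,278)); print(P.mean(0))
Ru=Rz(-8.3); u=Ru[:,0]
c=np.array([.5915,-.1178,.3136])
robot.goto(c-.078*u,Ru); grab('wrist','w_mag2'); print(robot.read_t(),robot.read_position())
E
```

```text
rect ((485.30804443359375, 162.44830322265625), (48.10274887084961, 118.83534240722656), 82.5672378540039) z 0.02996040391040064
comp [252.5  80.4] 130 [0.5199 0.1579 0.0391]
comp [252.4 139.4] 108 [0.4512 0.167  0.0391]
well 240.1 95.9 20 [0.505  0.1752 0.03  ]
well 263.9 96.0 20 [0.5012 0.1461 0.03  ]
well 240.4 111.0 17 [0.4873 0.1774 0.03  ]
well 263.6 111.0 18 [0.4835 0.1486 0.03  ]
well 240.5 125.8 18 [0.4693 0.1798 0.03  ]
well 263.5 125.8 18 [0.4656 0.1509 0.03  ]
[0.48530902 0.16300907]
10.9333 [ 0.51414782 -0.10559493  0.3129711 ]
```

View pics/w_mag2.png

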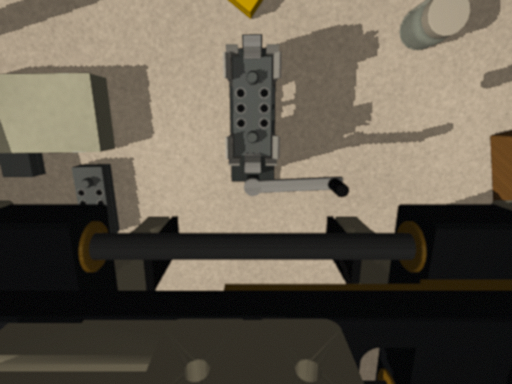

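```bash
python3 - <<'E'
from h import *
meas('w_mag2',.105,(60,155,225,285))
P=wells('w_mag2',.105,(82,130,230,280)); print(P.mean(0))
a=P[:,:]; 
W,g,m=meas('w_mag2',.1165,(30,180,215,290))
im,d,M,k=load('w_mag2')
m=(W[...,2]>.112)&(W[...,2]<.1205); m[:30]=0;m[180:]=0;m[:,:215]=0;m[:,290:]=0
cv2.imwrite('pics/m.png',cv2.resize(m[20:200,200:360].astype(np.uint8)*255,None,fx=3,fy=3))
m2=(W[...,2]>.125)&(W[...,2]<.135); m2[200:]=0; m2[:,:220]=0;m2[:,360:]=0
vx,vy,x,y=cv2.fitLine(W[m2][:,:2].astype(np.float32),2,0,.01,.01).ravel(); print('arm',np.degrees(np.arctan2(vy,vx)),x,y)
k=(W[...,2]>.160)&(W[...,2]<.175); k[210:]=0; k[:,:300]=0;k[:,360:]=0; print('knob',k.sum(),W[k].mean(0))
E
```

```text
rect ((591.0052490234375, -116.78535461425781), (47.965484619140625, 112.98895263671875), 81.85054016113281) z 0.10502173711633922
comp [228.4  69. ] 81 [ 0.6389 -0.0953  0.116 ]
comp [276.  69.] 84 [ 0.631  -0.1504  0.1157]
comp [252.3  76.7] 131 [ 0.6268 -0.1218  0.1143]
comp [252.7 136.3] 110 [ 0.5581 -0.1123  0.1142]
comp [230.  145.3] 86 [ 0.5513 -0.0829  0.1163]
comp [274.9 144.7] 85 [ 0.5441 -0.1381  0.1158]
well 240.1 92.8 21 [ 0.6119 -0.1045  0.105 ]
well 263.8 92.6 21 [ 0.6079 -0.1333  0.105 ]
well 240.4 107.8 19 [ 0.5943 -0.1021  0.105 ]
well 263.8 108.0 19 [ 0.5899 -0.1308  0.105 ]
well 240.6 122.9 17 [ 0.5763 -0.0995  0.105 ]
well 263.6 122.7 16 [ 0.5723 -0.1283  0.105 ]
[ 0.5920993  -0.11639971]
rect ((592.3193969726562, -116.66564178466797), (64.10015106201172, 157.61776733398438), 83.06763458251953) z 0.1169286535973178
comp [276.7 178.8] 37 [ 0.5033 -0.1344  0.1276]
arm 85.17723 0.4952385 -0.14631304
knob 170 [ 0.48956146 -0.20224161  0.1661346 ]
```

View pics/m.png

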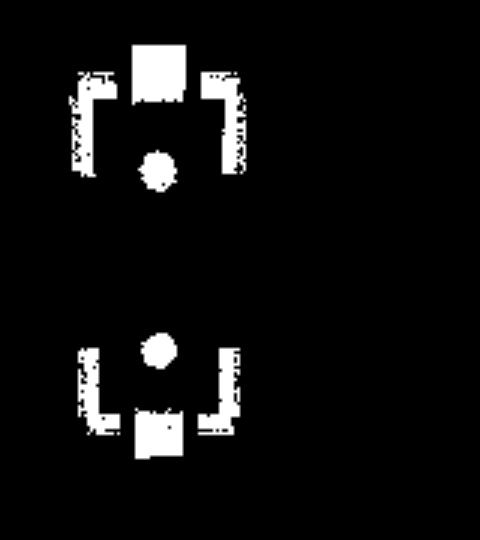

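```bash
python3 - <<'E'
from h import *
R=Rz(-7.45); g=np.array([.4854,.1625,.004])
robot.goto(g+[0,0,.09],R); robot.servo_line(g,speed=.12); robot.dwell(.2)
print(robot.read_position(),robot.read_force())
robot.move_gripper(0.3); p0=np.array(robot.read_position()); print(robot.read_t(),p0,robot.read_grip_width())
robot.servo_line(p0+[0,0,.22],speed=.2)
Rm=Rz(-8.0); t=np.array([.592,-.1168,.16])
robot.goto(t+[0,0,.06],Rm); robot.servo_line(t,speed=.12); robot.dwell(.3)
print(robot.read_t(),robot.read_position(),robot.read_force(),robot.read_grip_width())
grab('wrist','w_h'); grab('side','s2')
im=load('s2')[0];c=im[150:270,200:360]; cv2.imwrite('pics/s2c.png',cv2.resize(c,None,fx=4,fy=4)[:,:,::-1])
E
```

```text
[0.48583042 0.16285475 0.00474914] [-0.18743028  0.16138401  0.83054831]
14.0667 [0.48535461 0.1624578  0.00396883] 0.5502843065873488
17.4167 [ 0.59230758 -0.11679889  0.16069319] [ 0.04141689  0.29321851 -2.39653731] 0.5484864544625357
```

View pics/w_h.png

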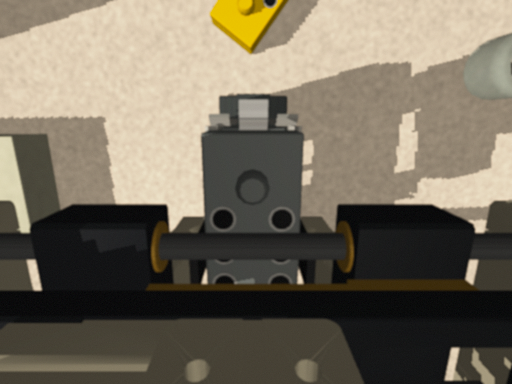

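View pics/s2c.png

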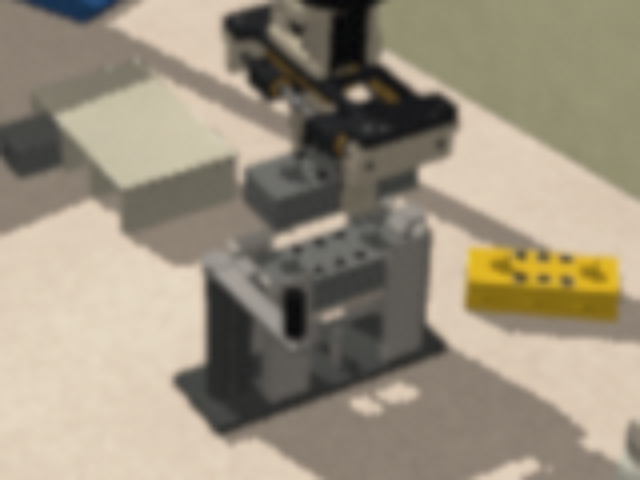

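The carrier is held by its middle, centred in the jaws, with the far stud at (253,187) and the magazine directly below. I'll lower it in small steps and watch the force.

```bash
python3 - <<'E'
from h import *
im,d,M,k=load('w_h'); W=cloud(d,M,k)
m=(W[...,2]>.1915)&(W[...,2]<.205); m[:165]=0; m[205:]=0; m[:,:230]=0;m[:,275:]=0
print('stud',m.sum(),W[m].mean(0), 'expect',np.array([.5923,-.1168])+.035*Rz(-8)[:2,0])
m=(abs(W[...,2]-.187)<.004); m[:120]=0; m[200:]=0; m[:,:200]=0;m[:,305:]=0
print('top',W[m].mean(0)); print('far edge',W[132,253],W[136,253])
p=np.array([.592,-.1168,.16])
f0=np.array(robot.read_force())
for z in [.125,.119,.116,.113,.110]:
    p[2]=z; robot.servo_line(p,speed=.06)
    f=np.array(robot.read_force())-f0; q=np.array(robot.read_position()); print(z,f.round(1),q.round(4),round(robot.read_t(),2),np.round(robot.read_ft_torque(),2))
    if abs(f[2])>12: break
E
```

```text
stud 884 [ 0.62775185 -0.12129099  0.19561006] expect [ 0.62695938 -0.12167106]
top [ 0.63748879 -0.12266959  0.18665438]
far edge [ 0.65143264 -0.1248573   0.1855837 ] [ 0.64968652 -0.12461191  0.18660475]
0.125 [0.6 0.7 0.5] [ 0.5922 -0.1168  0.125 ] 18.25 [ 0.   -0.03 -0.01]
0.119 [ 0.  -0.7  0.4] [ 0.5918 -0.1168  0.1187] 18.5 [ 0.02 -0.01 -0.01]
0.116 [ 0.3  0.8 -0.1] [ 0.592  -0.1168  0.1159] 18.75 [-0.    0.01 -0.01]
0.113 [ 1.  -0.6  3.7] [ 0.5926 -0.1169  0.1135] 19.0 [-0.24 -0.44 -0.04]
0.11 [ 0.5  0.8 11.6] [ 0.5935 -0.117   0.1117] 19.25 [-0.17  0.05 -0.  ]
```

```bash
python3 - <<'E'
from h import *
p=np.array([.592,-.1168,.16]); f0=np.array([0,0,-2.4])
for z in [.106,.101,.095,.089,.084,.080,.077,.075]:
    p[2]=z; robot.servo_line(p,speed=.06)
    f=np.array(robot.read_force())-f0; q=np.array(robot.read_position()); print(z,f.round(1),q.round(4),round(robot.read_t(),2),np.round(robot.read_ft_torque(),2),round(robot.read_grip_width(),3))
    if abs(f[2])>35: break
E
```

```text
0.106 [-4.1  1.9 27.8] [ 0.5943 -0.1172  0.1103] 19.5 [ 0.6   1.91 -0.05] 0.546
0.101 [-7.2  1.5 36.3] [ 0.5956 -0.1173  0.107 ] 19.75 [ 0.66  2.33 -0.  ] 0.548
```

```bash
python3 - <<'E'
from h import *
grab('wrist','w_p'); grab('side','s3')
im=load('s3')[0];c=im[150:270,200:360]; cv2.imwrite('pics/s3c.png',cv2.resize(c,None,fx=4,fy=4)[:,:,::-1])
print(robot.read_force(),robot.read_position())
im,d,M,k=load('w_p'); W=cloud(d,M,k)
for v in range(95,205,8): print(v,W[v,253].round(4),W[v,215].round(4),W[v,292].round(4))
E
```

```text
[-6.58645156  2.77303155 34.50163869] [ 0.59556651 -0.11732182  0.10699791]
95 [ 0.672  -0.1276  0.1172] [ 0.6859 -0.0966  0.008 ] [ 0.6774 -0.1641 -0.0012]
103 [ 0.6681 -0.1271  0.1178] [ 0.6792 -0.0958  0.0104] [ 0.6702 -0.162   0.0086]
111 [ 0.6643 -0.1266  0.1172] [ 0.6726 -0.0946  0.0099] [ 0.6635 -0.1611  0.0101]
119 [ 0.6604 -0.126   0.1181] [ 0.663  -0.1072  0.1202] [ 0.6578 -0.1453  0.1204]
127 [ 0.6564 -0.1255  0.1127] [ 0.6591 -0.1064  0.1186] [ 0.6538 -0.1452  0.1179]
135 [ 0.6532 -0.125   0.1327] [ 0.6556 -0.1076  0.1328] [ 0.6507 -0.143   0.1316]
143 [ 0.6499 -0.1245  0.1369] [ 0.6522 -0.1076  0.1371] [ 0.6475 -0.1419  0.1375]
151 [ 0.6464 -0.1241  0.1374] [ 0.6487 -0.1071  0.1376] [ 0.644  -0.1415  0.1379]
159 [ 0.6427 -0.1236  0.1371] [ 0.6451 -0.1064  0.1374] [ 0.6405 -0.141   0.1386]
167 [ 0.6392 -0.1231  0.1379] [ 0.6414 -0.1057  0.1366] [ 0.6366 -0.1408  0.1369]
175 [ 0.6362 -0.1227  0.1417] [ 0.6377 -0.1051  0.1367] [ 0.6331 -0.1403  0.1382]
183 [ 0.6339 -0.1223  0.1478] [ 0.634  -0.1045  0.1369] [ 0.6292 -0.14    0.1371]
191 [ 0.6304 -0.1218  0.1474] [ 0.6302 -0.1038  0.1368] [ 0.6254 -0.1396  0.1374]
199 [ 0.6268 -0.1214  0.1474] [ 0.6264 -0.1032  0.1369] [ 0.6217 -0.1392  0.1378]
```

View pics/w_p.png

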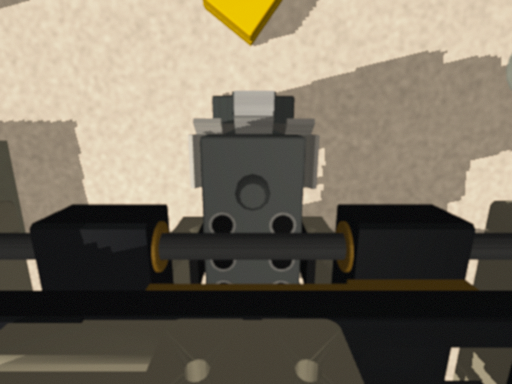

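View pics/s3c.png

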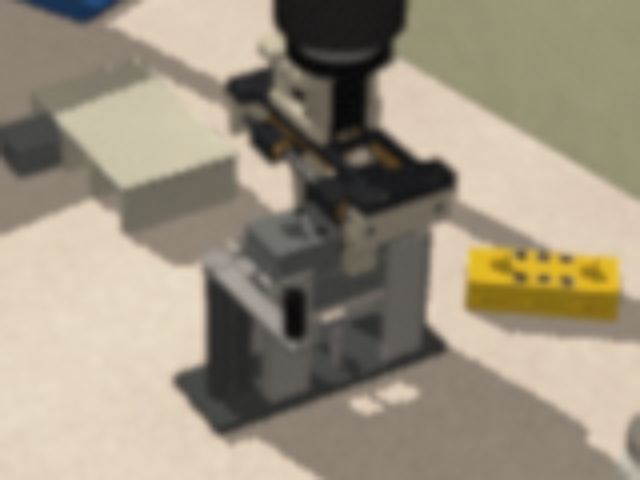

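```bash
python3 - <<'E'
from h import *
Rm=Rz(-8.0)
q=np.array(robot.read_position())
robot.servo_line([.592,-.1168,.110],speed=.1); print(robot.read_force(),robot.read_position())
robot.move_gripper(1.0)
robot.servo_line([.592,-.1168,.21],speed=.2)
c=np.array([.592,-.1168,.3436]);robot.goto(c-.078*Rm[:,0],Rm); grab('wrist','w_m3'); print(robot.read_t(),robot.read_position())
meas('w_m3',.140,(40,175,225,285))
wells('w_m3',.140,(70,150,228,278))
im=load('w_m3')[0];c=im[0:200,180:360]; cv2.imwrite('pics/m3c.png',cv2.resize(c,None,fx=3,fy=3)[:,:,::-1])
E
```

```text
[2.55446379 0.89280249 1.94484887] [ 0.59258707 -0.11669484  0.11044356]
22.3167 [ 0.51430176 -0.10580353  0.34235426]
rect ((582.5419921875, -115.0670394897461), (47.38877868652344, 96.27461242675781), 81.92704772949219) z 0.13865010743841716
comp [252.6 136.4] 109 [ 0.5587 -0.1117  0.1488]
well 240.1 92.1 22 [ 0.6127 -0.1039  0.14  ]
well 263.9 92.2 23 [ 0.6085 -0.1325  0.14  ]
well 240.2 107.6 21 [ 0.5948 -0.1014  0.14  ]
well 263.8 107.5 20 [ 0.5908 -0.1301  0.14  ]
well 240.3 122.5 20 [ 0.5771 -0.0988  0.14  ]
well 263.7 122.7 20 [ 0.5729 -0.1277  0.14  ]
```

View pics/m3c.png

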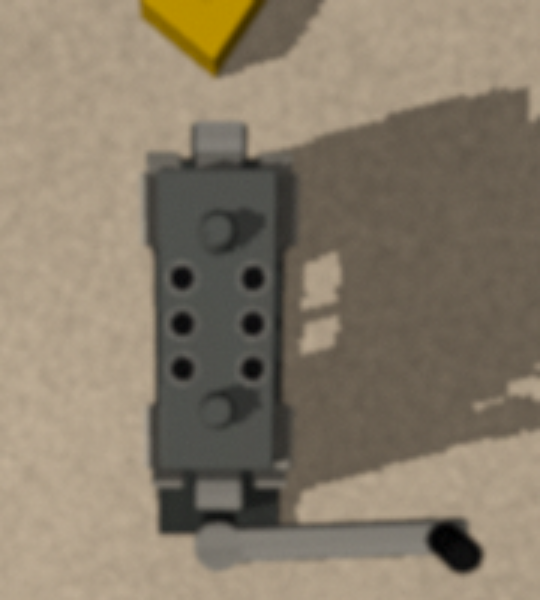

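```bash
python3 - <<'E'
from h import *
im,d,M,k=load('w_m3'); W=cloud(d,M,k)
# plane fit of top
m=np.zeros(d.shape,bool); m[55:158,233:272]=1
P=W[m]; P=P[(P[:,2]>.125)&(P[:,2]<.1435)]
c=np.array([.592,-.1168]); A=np.c_[P[:,:2]-c,np.ones(len(P))]
for _ in range(4):
    s=np.linalg.lstsq(A,P[:,2],rcond=None)[0]; r=P[:,2]-A@s; kk=abs(r)<.0015; P=P[kk];A=A[kk]
print(s,len(P), 'tilt x',np.degrees(s[0]),'y',np.degrees(s[1]))
xs=(P[:,:2]-c)@Rz(-8)[:2,0]; print(xs.min(),xs.max())
E
```

```text
[-0.04761611  0.00738929  0.13793358] 3320 tilt x -2.7282021292020944 y 0.4233749437407188
-0.0577174651958642 0.06026854155046056
```

The carrier sits about 2.7° tilted: its near end is still on top of the slope (underside about 111 mm) and the far end is about 6 mm lower. I'll press with shut fingers, starting on the near half to level it and cancelling the arm's +x deflection.

```bash
cat >> h.py <<'E'
C=np.array([.592,-.1168,0]); U=Rz(-8)[:,0]
def press(off,z0,z1,step=.003,fmax=34,kx=.55,speed=.05,stopz=None):
    f0=np.array(robot.read_force()); z=z0; dx=0
    while z>z1:
        z-=step; p=C+(off-dx)*U+[0,0,z]
        robot.servo_line(p,speed=speed)
        f=np.array(robot.read_force())-f0; q=np.array(robot.read_position()); lag=q[2]-z
        dx=kx*max(lag,0)
        print(round(z,4),f.round(1),q.round(4),'loc',((q-C)@U).round(4),np.round(robot.read_t(),2))
        if f[2]>fmax or (stopz and q[2]<stopz): break
    return q
E
python3 - <<'E'
from h import *
robot.move_gripper(0.0)
robot.goto(C-.015*U+[0,0,.165],Rz(-8)); robot.servo_line(C-.015*U+[0,0,.146],speed=.1); robot.dwell(.2)
press(-.015,.146,.120,stopz=.126)
E
```

```text
0.143 [-0.5 -0.6  0.2] [ 0.577  -0.1147  0.1429] loc -0.0151 25.32
0.14 [-0.2 -0.9 -1.3] [ 0.577  -0.1147  0.1397] loc -0.0151 25.57
0.137 [-0.4 -0.3  2. ] [ 0.5774 -0.1148  0.1372] loc -0.0147 25.82
0.134 [ 0.7 -1.2  7.6] [ 0.5786 -0.1149  0.1354] loc -0.0135 26.07
0.131 [ 1.6 -1.9 11.8] [ 0.5794 -0.1149  0.1336] loc -0.0128 26.32
0.128 [ 3.1 -2.1 14.8] [ 0.58   -0.115   0.1316] loc -0.0121 26.57
0.125 [ 1.1 -0.6 24.9] [ 0.5801 -0.1151  0.1303] loc -0.012 26.82
0.122 [-0.9 -0.6 33.4] [ 0.5801 -0.1151  0.1289] loc -0.012 27.07
0.119 [ 4.  -0.5  5.2] [ 0.5765 -0.1142  0.1218] loc -0.0157 27.32
```

```bash
python3 - <<'E'
from h import *
grab('wrist','w_p2'); grab('side','s4')
im=load('s4')[0];c=im[150:270,200:360]; cv2.imwrite('pics/s4c.png',cv2.resize(c,None,fx=4,fy=4)[:,:,::-1])
im,d,M,k=load('w_p2'); W=cloud(d,M,k)
for v in range(85,205,8): print(v,W[v,253].round(4),W[v,222].round(4),W[v,285].round(4))
E
```

```text
85 [ 0.6592 -0.1255  0.1177] [ 0.6612 -0.1091  0.1208] [ 0.6569 -0.1428  0.1172]
93 [ 0.6555 -0.125   0.114 ] [ 0.6578 -0.1079  0.115 ] [ 0.653  -0.1426  0.1149]
101 [ 0.6516 -0.1244  0.109 ] [ 0.6562 -0.1042  0.0829] [ 0.6503 -0.1457  0.0844]
109 [ 0.6467 -0.1237  0.1213] [ 0.649  -0.1071  0.1213] [ 0.6443 -0.1408  0.1224]
117 [ 0.6425 -0.1232  0.1209] [ 0.6448 -0.1065  0.1222] [ 0.6401 -0.1405  0.1212]
125 [ 0.6383 -0.1226  0.1224] [nan nan nan] [ 0.6359 -0.1399  0.1222]
133 [ 0.634  -0.122   0.1211] [ 0.6364 -0.105   0.1208] [ 0.6316 -0.1396  0.1208]
141 [ 0.6304 -0.1215  0.1314] [ 0.6321 -0.1044  0.1215] [ 0.6272 -0.1391  0.1209]
149 [ 0.6263 -0.1209  0.1315] [ 0.6277 -0.1036  0.1209] [ 0.6231 -0.1384  0.123 ]
157 [ 0.6222 -0.1203  0.1321] [ 0.6233 -0.1029  0.1216] [ 0.6185 -0.138   0.1221]
165 [ 0.6164 -0.1196  0.1213] [ 0.6188 -0.1021  0.121 ] [ 0.6139 -0.1376  0.121 ]
173 [ 0.612  -0.119   0.1221] [ 0.6143 -0.1014  0.1215] [ 0.6095 -0.1369  0.1222]
181 [ 0.6072 -0.1183  0.1212] [ 0.6097 -0.1007  0.1214] [ 0.6048 -0.1365  0.1218]
189 [ 0.6026 -0.1176  0.1214] [ 0.6052 -0.1     0.1223] [ 0.6001 -0.1359  0.1218]
197 [ 0.5976 -0.117   0.1207] [ 0.6006 -0.0993  0.1225] [ 0.595  -0.1355  0.1205]
```

View pics/w_p2.png

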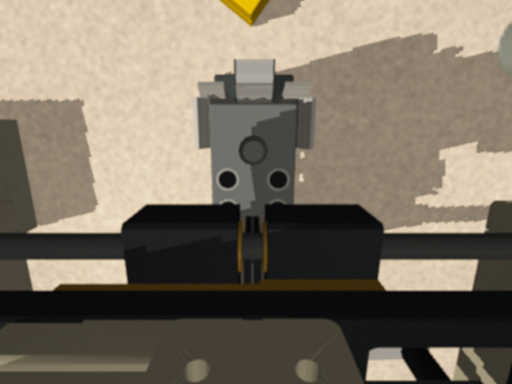

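View pics/s4c.png

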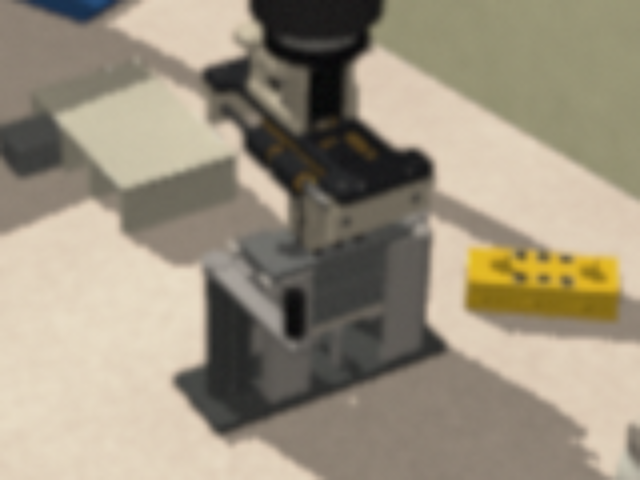

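Now level, with the top at 121.5 mm, between the posts and past the slopes. I'll keep pressing.

```bash
python3 - <<'E'
from h import *
press(-.013,.119,.092,stopz=.1018,fmax=36)
E
```

```text
0.116 [-3.3  0.4 -2.1] [ 0.5795 -0.115   0.1161] loc -0.0127 27.7
0.113 [-3.3 -1.1 -2.7] [ 0.5794 -0.115   0.1132] loc -0.0127 27.95
0.11 [-3.3 -0.3 -2.1] [ 0.5794 -0.115   0.1103] loc -0.0127 28.2
0.107 [-2.9 -0.5 -0.7] [ 0.5794 -0.115   0.1073] loc -0.0127 28.45
0.104 [-2.8  0.5  0.5] [ 0.5794 -0.115   0.1044] loc -0.0127 28.7
0.101 [-2.6 -0.5  0.2] [ 0.5794 -0.1149  0.1014] loc -0.0127 28.95
```

```bash
python3 - <<'E'
from h import *
robot.servo_line(C-.013*U+[0,0,.1],speed=.03);robot.dwell(.2); print(robot.read_force(),robot.read_position())
robot.servo_line(C-.013*U+[0,0,.106],speed=.05); print(robot.read_force(),robot.read_position())
robot.servo_line(C-.013*U+[0,0,.19],speed=.2)
robot.goto(C-.078*U+[0,0,.3136],Rz(-8)); grab('wrist','w_m4'); print(robot.read_t())
meas('w_m4',.105,(40,175,225,285))
wells('w_m4',.105,(82,130,230,280))
im,d,M,k=load('w_m4');W=cloud(d,M,k)
m=np.zeros(d.shape,bool); m[62:150,233:272]=1
P=W[m]; P=P[(P[:,2]>.095)&(P[:,2]<.110)]; s=np.linalg.lstsq(np.c_[P[:,:2]-C[:2],np.ones(len(P))],P[:,2],rcond=None)[0]; print('plane',s)
kk=(W[...,2]>.160)&(W[...,2]<.175); kk[210:]=0; kk[:,:300]=0;kk[:,360:]=0; print('knob',kk.sum(),W[kk].mean(0))
c=im[0:200,180:360]; cv2.imwrite('pics/m4c.png',cv2.resize(c,None,fx=3,fy=3)[:,:,::-1])
E
```

```text
[0.43121231 0.30273306 6.94366812] [ 0.57945147 -0.11496203  0.10049861]
[-0.59784198 -0.14415578 -0.06176819] [ 0.5781323  -0.11496701  0.10562062]
30.9
rect ((592.8991088867188, -116.11613464355469), (49.19686508178711, 118.8567123413086), 81.99024963378906) z 0.10504892591133852
comp [253.   46.8] 237 [ 0.6586 -0.1262  0.1166]
comp [230.8  58.2] 192 [ 0.6502 -0.099   0.1161]
comp [275.8  59.6] 196 [ 0.6415 -0.1506  0.1161]
comp [252.6  76.7] 135 [ 0.6271 -0.1214  0.1142]
comp [252.6 136.3] 112 [ 0.5583 -0.1118  0.1142]
comp [231.7 151.1] 138 [ 0.544  -0.0834  0.1163]
comp [273.8 151.9] 161 [ 0.5357 -0.1354  0.1163]
comp [252.6 164.1] 232 [ 0.5243 -0.107   0.117 ]
well 240.5 92.5 16 [ 0.6124 -0.1043  0.105 ]
well 264.0 92.4 17 [ 0.6085 -0.1329  0.105 ]
well 240.5 108.0 16 [ 0.5943 -0.1016  0.105 ]
well 263.8 107.8 16 [ 0.5905 -0.1304  0.105 ]
plane [0.00059045 0.00118653 0.10506972]
knob 170 [ 0.48956737 -0.20217716  0.16602911]
```

View pics/m4c.png

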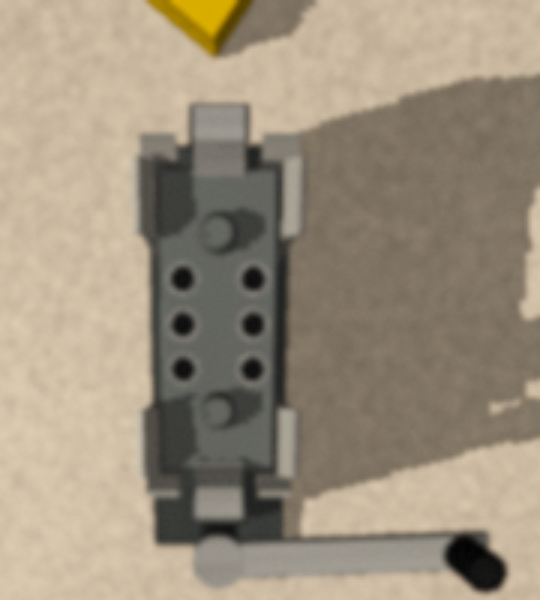

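Top at 105.0 mm, level, centred, both noses over its ends (crop (218,150) and (218,490)). Now the keeper: the knob is at (0.4896,−0.2022), about 1.52 rad open.

```bash
python3 - <<'E'
from h import *
Rm=Rz(-8); piv=C-.095*U
k=np.array([.4896,-.2022,0]); v=k-piv; r=np.hypot(v[0],v[1]); a0=np.arctan2(v[1],v[0]); a1=np.radians(-8); print(r,a0-a1)
robot.move_gripper(0.6)
robot.goto(k+[0,0,.20],Rm); robot.servo_line(k+[0,0,.143],speed=.12); robot.dwell(.1); print(robot.read_force(),robot.read_position())
robot.move_gripper(0.0); print(robot.read_t(),robot.read_grip_width(),robot.read_force())
for a in np.linspace(a0,a1-.01,11)[1:]:
    p=piv+.1*np.array([np.cos(a),np.sin(a),0])+[0,0,.143]
    robot.servo_line(p,speed=.08)
    q=np.array(robot.read_position())-piv; print(round(robot.read_t(),2),'keeper',round(a1-np.arctan2(q[1],q[0]),3),np.round(robot.read_force(),1),round(robot.read_grip_width(),3))
E
```

```text
0.09897215361273104 -1.5153793305608099
[ 0.33899588 -0.38590906 -0.10932433] [ 0.49058271 -0.20209531  0.14421109]
33.975 0.1713568705039984 [-0.95820931 -7.22402607 -0.95724815]
34.31 keeper 1.366 [-1.4 -5.8  1.1] 0.172
34.65 keeper 1.217 [ -0.2 -10.4  -1.2] 0.174
34.99 keeper 1.062 [  2.6 -14.3  -5. ] 0.176
35.33 keeper 0.909 [  7.9 -19.7  -7.4] 0.173
35.67 keeper 0.752 [ 13.4 -22.1 -12.9] 0.175
36.02 keeper 0.597 [ 18.  -21.1 -15.1] 0.169
36.36 keeper 0.444 [ 17.5 -13.4 -11.5] 0.173
36.7 keeper 0.296 [14.9 -9.7 -9.1] 0.176
37.04 keeper 0.149 [12.2 -6.2 -5.8] 0.177
37.38 keeper 0.005 [ 8.2 -3.7 -2.6] 0.175
```

Shut and still gripped. I'll release, clear the arm and check.

```bash
python3 - <<'E'
from h import *
robot.move_gripper(0.6); p=np.array(robot.read_position())
robot.servo_line(p+[0,0,.08],speed=.15)
robot.goto(C-.1*U+[0,0,.33],Rz(-8)); robot.dwell(.2); grab('wrist','w_m5'); print(robot.read_t())
meas('w_m5',.105,(20,200,225,285))
im,d,M,k=load('w_m5');W=cloud(d,M,k)
kk=(W[...,2]>.160)&(W[...,2]<.175); kk[210:]=0; kk[:,:200]=0;kk[:,360:]=0; q=W[kk].mean(0)-(C-.095*U);print('knob',kk.sum(),W[kk].mean(0),'keeper',np.radians(-8)-np.arctan2(q[1],q[0]))
grab('top','t5'); grab('side','s5'); robot.read_force()
c=im[0:200,180:360]; a=cv2.resize(c,(540,600))[:,:,::-1]
cv2.imwrite('pics/m5c.png',a)
im=load('s5')[0];c=im[150:270,200:360]; cv2.imwrite('pics/s5c.png',cv2.resize(c,None,fx=4,fy=4)[:,:,::-1])
E
```

```text
39.7833
rect ((594.0723876953125, -116.57154083251953), (48.44548034667969, 120.95146179199219), 82.713623046875) z 0.1051146004618691
comp [252.9  28.3] 286 [ 0.6599 -0.1266  0.1168]
comp [230.8  41.4] 185 [ 0.6497 -0.0986  0.1162]
comp [274.7  42.3] 185 [ 0.6415 -0.1503  0.116 ]
comp [252.4  59.4] 129 [ 0.627  -0.1214  0.1141]
comp [232.2 133.9] 145 [ 0.5425 -0.0834  0.1164]
comp [273.1 133.4] 133 [ 0.5359 -0.1356  0.116 ]
comp [245.5 145.6] 31 [ 0.5256 -0.0982  0.1167]
knob 183 [ 0.59700885 -0.11758529  0.16665918] keeper 0.0008049372803734245
```

View pics/m5c.png

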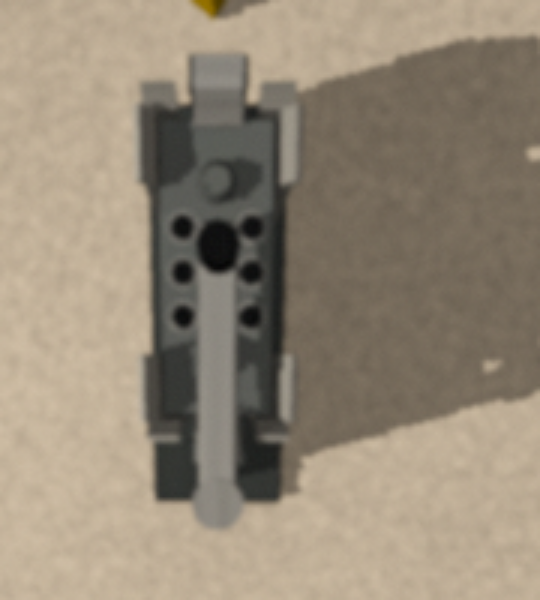

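View pics/s5c.png

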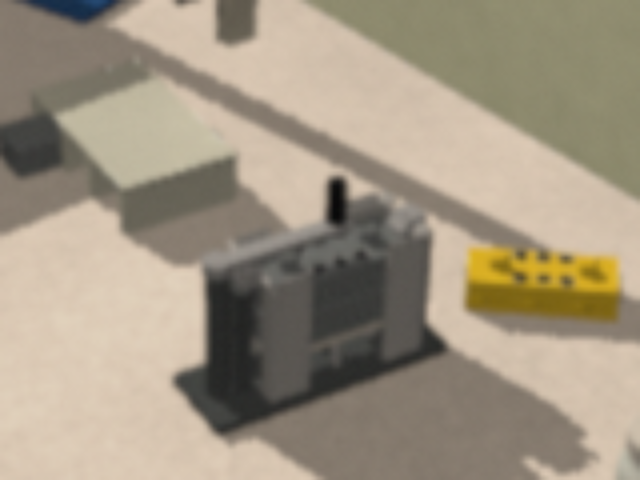

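View pics/t5.png

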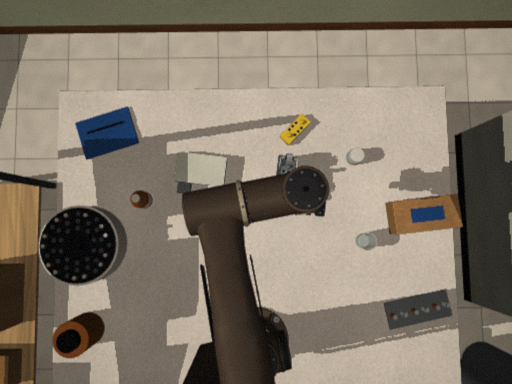

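The keeper lies along the magazine axis with its knob at crop (218,245), and the carrier top is at 105.1 mm under both noses. The side view shows two carriers stacked, and the plain block and bystanders are in place. I'm handing it in.

```bash
python3 -c "
from rig import robot
print(robot.read_t(), robot.job_done())"
```

```text
the job is handed in; nothing more can be done
39.8833 None
```

I handed the job in at 39.9 s, with every step done and all my final checks in order; no verdict was reported.

**What I did:** I pulled the studded carrier out of the right-hand lane by its end, let it go flat on the bench, and took it again by its middle. I set it in the magazine, pressed it down until both catches were over it, and carried the keeper round until it was shut.

**What went wrong on the way:** The first press, with the carrier held in the fingers, jammed at about 36 N. The carrier slipped about 4 mm in the fingers and was left tilted 2.7°. I let go and pressed again with shut fingers on its near half, up to about 33 N. That levelled it and it went down.

**Last checks:**
- **Carrier:** its top is at 105.1 mm, right at the undersides of the catches. After the press it was level, and about 1 mm off the axis by camera.
- **Catches:** both noses show over the carrier's ends.
- **Keeper:** 0.001 rad by camera.
- **Plain block and bystanders:** they look unmoved in the pictures, but I did not measure them again.
- **Follower and lower carrier:** I did not measure these directly. I inferred them from the top height and the side picture, which shows two carriers stacked.

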